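Close and log the practice-eye holders

ROBOT

A 6-joint arm with a two-finger parallel gripper is mounted at the origin on the work surface. World frame = base frame: x ahead of the robot, y to its left, z up, the work surface at z = 0. Lengths are in m, angles in rad, forces in N, time in s.
With the tool pointing down it reaches from about 0.375 to 0.975 m from the base axis. Payload 3.8 kg.
Tool frame: the origin (TCP) lies midway between the tips of the shut fingers; the grasp point (between the pads) lies 19 mm behind it; z points along the fingers, y is the line along which they close (so a half turn about z gives the same grasp; the last joint's range is limited). The gripper opens to 85 mm and grips with 20 to 120 N. Pads are 22 mm wide; open, the fingers measure 114 mm over their backs; the gripper's body (76 mm by 85 mm) begins 54 mm behind the grasp point. The pads swing forward as they close: fully open they stand 13 mm farther back than shut.
Start: joints at [1.274, 0.264, 1.604, -0, 1.274, -0.037], TCP at [0.173, 0.652, 0.231] pointing down, gripper open.
Joint ranges: [-2.63, 2.63], [-0.94, 2.18], [0.31, 2.57], [-1.31, 4.45], [0, 2.66], [-2.55, 2.55]. Speed limits (rad/s): [2.57, 2.57, 3.14, 3.14, 3.14, 3.14].

INTERFACE

Orientations are given as a rotation vector (axis times angle).
In Python, from workcell import bot gives the robot as it stands.
- The arm moves only by the tool step_arm, never from a script. Its argument "motion" is a list of rows, each a list of 5 numbers: the finger opening in cm, from 0 to 8.54, then the shift along the tool's x, y, z in cm, then the turn about the tool's z in degrees. In form: [[claw, dx, dy, dz, twist], ...]. A call has 1 to 20 rows; each row is the pose to reach, as a shift and turn from the pose commanded when the call began, along the tool's axes at that moment; what a row does not reach only later rows make up. A row lasts 1/10 s, in which the tool goes at most 50 mm and 8.59 degrees, less where a joint would pass 70% of its speed; a pose out of reach is approached as far as the arm can. A call with a gripper value outside its range is refused whole. The fingers move at their own pace and stop on an object; "force" is the grip in N (left out, the last holds). Time passes only in rows, so rows that repeat a pose let the fingers close. It gives the time, the measured TCP pose, the force, the opening and the grip force at its end, in the units of the state.
- bot.read_state(): the state, without advancing time (a new reading comes with each control period).
- bot.read_camera(name): name is "scene" or "side" or "wrist"; returns (picture, depth): 480x640x3 uint8, red, green, blue; 480x640 float32, m along the optical axis (not along the pixel's ray), 0 where there is no reading.
- bot.calibration(name): a dict with "mtx" (3x3 intrinsics, pixels), "origin" and "orientation" of the camera in the world; the wrist camera has in their place "T_tool_cam" (4x4, takes a point from camera to tool coordinates, whose origin is the TCP and whose axes are the flange's). Camera axes: x right, y up, looking along -z (the intrinsics and any distortion apply to the point x, -y, -z); pixel columns grow to the right and rows downward; lengths in m; the calibration is good to about 2 mm. The wrist camera is an equidistant fisheye: a pixel r from the principal point sees the ray r / f radians off the axis. A picture is of the moment at which its call begins: read the wrist's pose just before it. calibration takes no time and is no camera call.
- bot.finish_job(): hands the job in; it is judged then, once.
The state is a dict: "time": time; "q": joint angles; "joint_vel": joint speeds; "joint_torque": joint torques, N m; "tool_pos": TCP position; "tcp_rot": TCP orientation; "wrist_force": force on the tool from outside, world axes, zero at the start; "torque": the same for the moment, N m; "width": opening from 0.0 (shut) to 1.0 (fully open); "grip_force": force on a finger pad.
Only numpy, scipy, OpenCV 4.12 (cv2) and the standard library are available. Lean on these libraries where they do the work, as an engineer would, in place of code of your own. Each camera call takes 0.05 s, during which the arm holds its last target. There are 200 camera calls.

TASK

Make up the practice-eye set at the microsurgery bench: stand one white practice eye in the well of each of the four split holders, then close each loose cap over its own lower half (same colour, the only one whose dowels it fits), fully down and flush; a holder whose cap is missing stays open, with its eye. When all that is done, take the handheld scanner, point it at the middle of the barcode label from the front, about 5 to 10 cm away, hold it still for two seconds, and lay it back in its cradle as it was. Leave the calculator, jar and phone where they are.

Things in the scene. Friction and masses are not known exactly. Their poses are not given: they have to be found in the camera images.
- carrier: fixed aluminium bar, 356 (its x) x 76 x 8 mm, origin at the centre of its underside on the table; the four holder bases are fixed on it in a row along its x, 88 mm apart, in any order of colours
- base_blue: blue lower half of a split holder, fixed: 80 (x) x 46 (y) mm, top 30 mm above the table. Origin at the centre of the floor of its round well (36 mm wide, 10 mm deep), 20 mm above the table: a seated eye's origin is here, a closed cap's 10 mm above. z up. Two 8 mm steel dowels, 9 mm high (last 3 mm tapered), on its top at x = -29 and +29 mm: the first at y = +5 mm, the second at y = -5 mm
- cap_blue: blue cap (upper half), loose, flat on the table: 80 (x) x 50 (y) x 20 mm high, 120 g, origin at the centre of its underside, z up. 27 mm round opening in the middle and two 11 mm square through holes placed in x, y like base_blue's dowels: squared up, it fits only that base, either way round (half a turn is the same); on another it rides 9 mm high. Grip it across y. May be absent (None)
- base_green: green lower half of a split holder, fixed: 80 (x) x 46 (y) mm, top 30 mm above the table. Origin at the centre of the floor of its round well (36 mm wide, 10 mm deep), 20 mm above the table: a seated eye's origin is here, a closed cap's 10 mm above. z up. Two 8 mm steel dowels, 9 mm high (last 3 mm tapered), on its top at x = -29 and +29 mm: the first at y = +14 mm, the second at y = -14 mm
- cap_green: green cap (upper half), loose, flat on the table: 80 (x) x 50 (y) x 20 mm high, 120 g, origin at the centre of its underside, z up. 27 mm round opening in the middle and two 11 mm square through holes placed in x, y like base_green's dowels: squared up, it fits only that base, either way round (half a turn is the same); on another it rides 9 mm high. Grip it across y. May be absent (None)
- base_red: red lower half of a split holder, fixed: 80 (x) x 46 (y) mm, top 30 mm above the table. Origin at the centre of the floor of its round well (36 mm wide, 10 mm deep), 20 mm above the table: a seated eye's origin is here, a closed cap's 10 mm above. z up. Two 8 mm steel dowels, 9 mm high (last 3 mm tapered), on its top at x = -29 and +29 mm: the first at y = -14 mm, the second at y = +14 mm
- cap_red: red cap (upper half), loose, flat on the table: 80 (x) x 50 (y) x 20 mm high, 120 g, origin at the centre of its underside, z up. 27 mm round opening in the middle and two 11 mm square through holes placed in x, y like base_red's dowels: squared up, it fits only that base, either way round (half a turn is the same); on another it rides 9 mm high. Grip it across y. May be absent (None)
- base_yellow: yellow lower half of a split holder, fixed: 80 (x) x 46 (y) mm, top 30 mm above the table. Origin at the centre of the floor of its round well (36 mm wide, 10 mm deep), 20 mm above the table: a seated eye's origin is here, a closed cap's 10 mm above. z up. Two 8 mm steel dowels, 9 mm high (last 3 mm tapered), on its top at x = -29 and +29 mm: the first at y = -5 mm, the second at y = +5 mm
- cap_yellow: yellow cap (upper half), loose, flat on the table: 80 (x) x 50 (y) x 20 mm high, 120 g, origin at the centre of its underside, z up. 27 mm round opening in the middle and two 11 mm square through holes placed in x, y like base_yellow's dowels: squared up, it fits only that base, either way round (half a turn is the same); on another it rides 9 mm high. Grip it across y. May be absent (None)
- eye0: white practice eye on a mount, loose, standing upright: a foot 32 mm across and 8 mm high, then a barrel 22 mm across from 8 to 26 mm, then a round dome up to 37 mm with a dark iris; 25 g; origin at the centre of its underside, z up. All four are alike
- eye1: white practice eye on a mount, loose, standing upright: a foot 32 mm across and 8 mm high, then a barrel 22 mm across from 8 to 26 mm, then a round dome up to 37 mm with a dark iris; 25 g; origin at the centre of its underside, z up. All four are alike
- eye2: white practice eye on a mount, loose, standing upright: a foot 32 mm across and 8 mm high, then a barrel 22 mm across from 8 to 26 mm, then a round dome up to 37 mm with a dark iris; 25 g; origin at the centre of its underside, z up. All four are alike
- eye3: white practice eye on a mount, loose, standing upright: a foot 32 mm across and 8 mm high, then a barrel 22 mm across from 8 to 26 mm, then a round dome up to 37 mm with a dark iris; 25 g; origin at the centre of its underside, z up. All four are alike
- cradle: fixed grey cradle for the scanner: plate 150 (x) x 60 x 10 mm, origin at the centre of its underside on the table; four low cheeks 16 mm long and 16 mm above the plate at x = +/-55 mm, 42 mm apart across y; free at the middle for fingers. The scanner at home lies flat on the plate with its origin 10 mm above the cradle's origin, its x along the cradle's x
- scanner: loose black handheld scanner, a bar 150 (x) x 30 (y) x 32 mm high, 150 g, lying in the cradle; origin at the centre of its underside, which is also under its centre of mass; it reads forward along its own +x. A yellow button on its top is nearer the reading end
- window (a point): middle of the scanner's red reading window, at its +x end: 75 mm ahead of the scanner's origin and 16 mm above its underside
- stand: fixed grey card stand, 110 x 100 mm foot and a 100 x 90 mm card leaning back 35 degrees from upright, reaching to 125 mm above the table. Origin on the table under the label's centre; the card faces its -x, which is towards the robot's side, and upwards
- label (a point): centre of the barcode label (70 x 50 mm, white with black bars) on the face of the leaning card, 85 mm above the table; the scanner may be held level, its x along the stand's x, window 50 to 100 mm in front of it
- calculator: bystander: loose white calculator 110 x 70 x 18 mm, origin under its centre
- jar: bystander: loose jar 56 mm wide, 70 mm high, origin under its centre
- phone: bystander: loose black phone 150 x 72 x 9 mm, origin under its centre

How it is judged:
On the way, in this order (a step that is already met when the one before it is completed fails the run):
1. every eye stands in a well of its own and every cap present is closed, flush, on its own base ((distance between eye0 and base_blue below 0.007 m or distance between eye0 and base_green below 0.007 m or distance between eye0 and base_red below 0.007 m or distance between eye0 and base_yellow below 0.007 m) and (distance between eye1 and base_blue below 0.007 m or distance between eye1 and base_green below 0.007 m or distance between eye1 and base_red below 0.007 m or distance between eye1 and base_yellow below 0.007 m) and (distance between eye2 and base_blue below 0.007 m or distance between eye2 and base_green below 0.007 m or distance between eye2 and base_red below 0.007 m or distance between eye2 and base_yellow below 0.007 m) and (distance between eye3 and base_blue below 0.007 m or distance between eye3 and base_green below 0.007 m or distance between eye3 and base_red below 0.007 m or distance between eye3 and base_yellow below 0.007 m) and angle between each of eye0, eye1, eye2, eye3's own z axis and vertical below 0.15 rad and horizontal distance between cap_blue and base_blue below 0.005 m and z of cap_blue in the frame of base_blue between 0.007 and 0.013 m and angle between each of cap_blue, cap_green, cap_red, cap_yellow's own z axis and vertical below 0.07 rad and angle between the x axis of cap_blue and the x axis of base_blue, either way round below 0.12 rad and horizontal distance between cap_green and base_green below 0.005 m and z of cap_green in the frame of base_green between 0.007 and 0.013 m and angle between the x axis of cap_green and the x axis of base_green, either way round below 0.12 rad and horizontal distance between cap_red and base_red below 0.005 m and z of cap_red in the frame of base_red between 0.007 and 0.013 m and angle between the x axis of cap_red and the x axis of base_red, either way round below 0.12 rad and horizontal distance between cap_yellow and base_yellow below 0.005 m and z of cap_yellow in the frame of base_yellow between 0.007 and 0.013 m and angle between the x axis of cap_yellow and the x axis of base_yellow, either way round below 0.12 rad), for 0.3 s.
2. the scanner is held still for 1 s, its window 35 to 130 mm in front of the label, pointing within 20 mm of the label's centre and at most 0.85 rad off the stand's x (x of label in the frame of scanner between 0.11 and 0.205 m and y of label in the frame of scanner between -0.02 and 0.02 m and z of label in the frame of scanner between -0.004 and 0.036 m and x of window in the frame of stand below 0 m and angle between the x axis of scanner and the x axis of stand, either way round below 0.85 rad and linear speed of scanner below 0.03 m/s and angular speed of scanner below 0.25 rad/s), for 1 s.
At the end, for the whole second after the job is handed in: Each eye upright within 7 mm of a well floor centre, one per well; each cap present squarely on its own colour's base within 5 mm, down within 3 mm, level (0.07 rad) and in line (0.12 rad); the scanner flat in its cradle, origins within 25 mm, in line within 0.25 rad; all at rest (all of step 1 and distance between scanner and cradle below 0.025 m and z of scanner in the frame of cradle below 0.014 m and angle between the x axis of scanner and the x axis of cradle, either way round below 0.25 rad and x of window in the frame of cradle above 0.04 m and angle between scanner's own z axis and vertical below 0.1 rad and linear speed of each of scanner, cap_blue, cap_green, cap_red, cap_yellow, eye0, eye1, eye2, eye3 below 0.02 m/s); the robot touches nothing.
It fails at once if the calculator is moved more than 30 mm (distance of calculator from where it was at the start of the episode above 0.03 m).
It fails at once if the jar is moved more than 30 mm (distance of jar from where it was at the start of the episode above 0.03 m).
It fails at once if the phone is moved more than 30 mm (distance of phone from where it was at the start of the episode above 0.03 m).
Of cap_blue, cap_green, cap_red, cap_yellow only 2 to 4 are there at a start; the rules pass over those that are not, and their reading is None.
At some moment in a run one of cap_blue, cap_green, cap_red, cap_yellow may be knocked a few centimetres aside while the robot is not near it.
It also fails if it takes over 208 s, if anything falls off the work surface, if the arm or the gripper's body presses on something with over 40 N, if the wrist force passes 120 N, or if a joint passes its speed limit or range.

## Working session

There is one attempt and no reset: what is moved stays moved. The work goes in short steps, Python scripts to look and compute and a tool call to move; the robot and the scene stay as the last step left them, time stands still between calls to the robot, and variables do not carry over. Pictures are saved under pics/ and viewed, at most 14 in all, crops included, and the job is handed in when it is done.

Besides the shell and the picture viewer there is one more tool, called after "Request:" as a command line: name --pt "numbers of a row" for each row, then --argument value for the rest. step_arm: Moves the arm, as the interface text tells. Its arguments: {"type":"object","properties":{"motion":{"type":"array","items":{"type":"array","items":{"type":"number"}}},"force":{"type":"number"}},"required":["motion"]}

```bash
mkdir -p pics
cat > h.py <<'E'
import numpy as np, cv2
from scipy.spatial.transform import Rotation as R
from workcell import bot
def world(name):
    img,d=bot.read_camera(name); c=bot.calibration(name); K=np.array(c['mtx'])
    v,u=np.mgrid[0:480,0:640]
    p=np.stack([(u-K[0,2])/K[0,0]*d,-(v-K[1,2])/K[1,1]*d,-d],-1)
    o=np.array(c['orientation']); Rm=R.from_rotvec(o).as_matrix() if o.size==3 else o
    return img,d,p@Rm.T+np.array(c['origin'])
E
python3 - <<'E'
from h import *
print(bot.read_state())
for n in ['scene','side','wrist']: print(n,bot.calibration(n))
for n in ['scene','side']:
    i,d,P=world(n); cv2.imwrite(f'pics/{n}0.png',i[:,:,::-1]); np.savez(f'{n}0.npz',i=i,P=P,d=d)
E
```

```text
{'time': 0.0, 'q': array([ 1.27411441e+00,  2.64732035e-01,  1.60538254e+00, -1.41399349e-05,
        1.27368899e+00, -3.69032987e-02]), 'joint_vel': array([ 4.77751702e-04,  2.90947764e-04,  9.14429857e-04,  6.36938097e-05,
       -4.48429158e-04,  1.56476773e-04]), 'joint_torque': array([-4.80349954e-04, -5.15138376e+01, -3.67297375e+01,  2.32328409e-05,
        1.31181080e-02,  2.08465360e-05]), 'tool_pos': array([0.17317953, 0.65164965, 0.22997164]), 'tcp_rot': array([-0.40686032, -3.11477686,  0.00342783]), 'wrist_force': array([0.3883927 , 0.60919729, 0.21597359]), 'torque': array([ 0.01602257, -0.06348731,  0.03094627]), 'grip_force': 0.0, 'width': 1.002420219499474}
scene {'mtx': array([[438.71797473,   0.        , 313.73925632],
       [  0.        , 438.71797473, 244.68564692],
       [  0.        ,   0.        ,   1.        ]]), 'origin': array([1.16732422, 0.4374959 , 0.68202368]), 'orientation': array([0.48727159, 0.94897376, 2.04055598])}
side {'mtx': array([[531.49432108,   0.        , 308.65649062],
       [  0.        , 531.49432108, 239.11657908],
       [  0.        ,   0.        ,   1.        ]]), 'origin': array([ 0.38345582, -0.78480053,  0.94846745]), 'orientation': array([ 0.76042784, -0.09756937, -0.2678516 ])}
wrist {'mtx': array([[371.64829954,   0.        , 316.39270361],
       [  0.        , 371.64829954, 234.34593826],
       [  0.        ,   0.        ,   1.        ]]), 'T_tool_cam': array([[ 6.21060319e-04,  9.47475549e-01,  3.19827608e-01,
         8.13237543e-02],
       [ 9.99999726e-01, -7.17456411e-04,  1.83574701e-04,
        -1.41857491e-03],
       [ 4.03394908e-04,  3.19827406e-01, -9.47475735e-01,
        -1.42728560e-01],
       [ 0.00000000e+00,  0.00000000e+00,  0.00000000e+00,
         1.00000000e+00]])}
```

View pics/scene0.png

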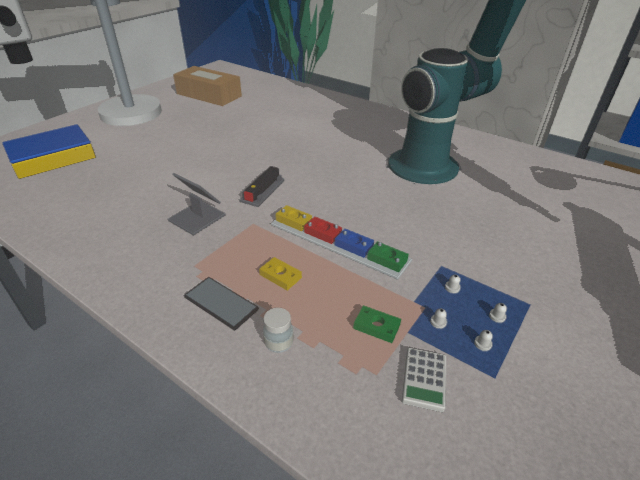

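View pics/side0.png

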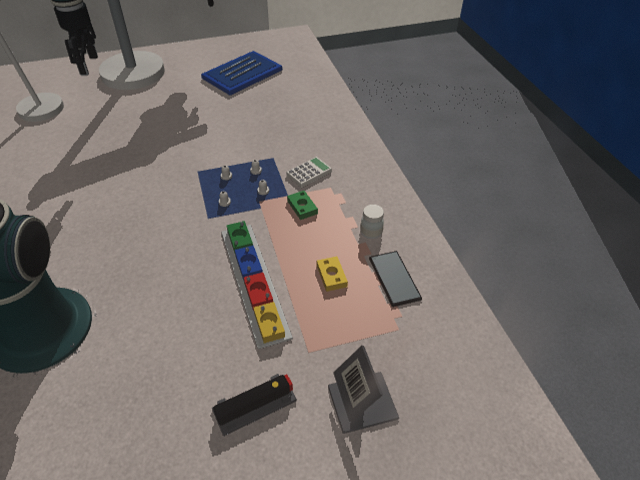

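The scene picture shows the bar with yellow, red, blue and green bases (293,216 to 388,257), and loose yellow (280,272) and green (378,323) caps. No red or blue cap is visible. The eyes are at (453,285), (499,313), (440,319) and (485,341), the scanner at (262,186) and the stand at (195,205). The side picture agrees. Next I measure with the depth images.

Run:
```python
from h import *
for n in ['scene','side']:
    z=np.load(n+'0.npz'); i,P=z['i'],z['P']; h=cv2.cvtColor(i,cv2.COLOR_RGB2HSV).astype(int)
    H,S,V=h[...,0],h[...,1],h[...,2]; ok=z['d']>0
    print(n,'table z',np.median(P[...,2][ok&(np.abs(P[...,0]-.6)<.3)&(np.abs(P[...,1])<.4)]))
    for c,(a,b,s) in dict(yellow=(20,34,120),green=(45,80,120),blue=(105,125,120),red=(0,8,150)).items():
        m=(ok&(H>=a)&(H<=b)&(S>s)&(P[...,2]>.012)&(P[...,2]<.05)&(P[...,0]>.3)&(P[...,0]<.95)).astype(np.uint8)
        k,l,st,ce=cv2.connectedComponentsWithStats(m)
        for j in range(1,k):
            if st[j,4]<80: continue
            q=P[l==j]; zt=np.percentile(q[:,2],90); t=q[abs(q[:,2]-zt)<.006]
            r=cv2.minAreaRect((t[:,:2]*1000).astype(np.float32))
            print(c,st[j,4],ce[j].round(),'zt',zt.round(4),np.round(r[0],1),np.round(r[1],1),round(r[2],1))
    m=(ok&(S<70)&(V>150)&(P[...,2]>.015)&(P[...,2]<.06)&(P[...,0]>.3)&(P[...,0]<.9)).astype(np.uint8)
    k,l,st,ce=cv2.connectedComponentsWithStats(m)
    for j in range(1,k):
        if 15<st[j,4]<900:
            q=P[l==j]; print('white',st[j,4],ce[j].round(),q.mean(0).round(4),'zmax',q[:,2].max().round(4))
```

```text
scene table z 0.0011534308609415511
yellow 997 [ 52. 159.] zt 0.0468 [ 682.5 -878.9] [ 14.  215.4] 73.1
yellow 486 [293. 217.] zt 0.0314 [ 474.6 -133.1] [48.  80.2] 1.9
yellow 625 [280. 271.] zt 0.0219 [643.  -36.7] [81.6 52.7] 90.0
green 433 [390. 256.] zt 0.0318 [461.5 131.4] [46.7 78.7] 0.9
green 556 [382. 323.] zt 0.0219 [640.  211.7] [50.5 71.2] 10.9
blue 546 [353. 243.] zt 0.0316 [467.   43.6] [50.7 78.3] 1.5
red 464 [322. 229.] zt 0.0316 [471.  -45.6] [48.7 81.2] 1.3
white 672 [121. 112.] [ 0.3544 -1.022   0.0286] zmax 0.0344
white 64 [455. 281.] [0.4538 0.2892 0.0278] zmax 0.0377
white 66 [502. 310.] [0.4768 0.3947 0.0291] zmax 0.0384
white 72 [442. 316.] [0.5616 0.3051 0.0286] zmax 0.0377
white 106 [280. 335.] [0.7955 0.0932 0.0484] zmax 0.0599
white 74 [487. 338.] [0.561  0.3955 0.0292] zmax 0.0383
white 124 [281. 344.] [0.7978 0.095  0.0248] zmax 0.0337
white 767 [426. 379.] [0.6984 0.34   0.0168] zmax 0.0202
side table z 0.0006028723610683184
yellow 568 [332. 272.] zt 0.0219 [641.6 -38.6] [84.5 51.5] 89.2
yellow 777 [269. 322.] zt 0.0313 [ 472.2 -135.6] [46.8 82.4] 3.0
green 109 [295. 199.] zt 0.0225 [625.4 215. ] [64.  35.8] 83.1
green 294 [239. 235.] zt 0.0323 [459.8 128.4] [44.6 82.7] 3.0
blue 1374 [241.  72.] zt 0.0249 [620.5 922.2] [244.1 167.9] 26.9
blue 509 [248. 261.] zt 0.0318 [463.6  41.8] [46.1 88.7] 3.0
red 601 [258. 289.] zt 0.0315 [467.7 -47.4] [45.9 85.5] 2.4
white 303 [152.  62.] [0.324  1.0517 0.0308] zmax 0.0385
white 36 [313. 164.] [0.7106 0.3519 0.0171] zmax 0.0199
white 20 [296. 173.] [0.6578 0.3302 0.0168] zmax 0.0202
white 18 [304. 172.] [0.6793 0.3253 0.0173] zmax 0.0199
white 27 [317. 172.] [0.7132 0.3139 0.0173] zmax 0.02
```

```bash
cat >> h.py <<'E'
def tool():
    s=bot.read_state(); return np.array(s['tool_pos']),R.from_rotvec(s['tcp_rot']).as_matrix()
def plan(x,y,z,yaw=None):
    p,M=tool(); d=M.T@(np.array([x,y,z])-p)*100
    cur=np.degrees(np.arctan2(M[1,1],M[0,1]))
    tw=0 if yaw is None else -((yaw-cur+90)%180-90)
    print('d(cm)',d.round(2),'twist',round(tw,1),'| yaw',cur.round(2),'tilt',np.degrees(np.arccos(-M[2,2])).round(2))
def wrist():
    p,M=tool(); img,d=bot.read_camera('wrist'); c=bot.calibration('wrist'); K=c['mtx']; T=c['T_tool_cam']
    v,u=np.mgrid[0:480,0:640]; a=(u-K[0,2])/K[0,0]; b=(v-K[1,2])/K[1,1]; th=np.hypot(a,b)
    k=np.tan(np.minimum(th,1.5))/np.maximum(th,1e-9)
    c3=np.stack([a*k*d,-b*k*d,-d],-1)
    t=c3@T[:3,:3].T+T[:3,3]
    return img,d,t@M.T+p
def comps(img,P,d,zmin=.012,zmax=.06):
    h=cv2.cvtColor(img,cv2.COLOR_RGB2HSV).astype(int); H,S,V=h[...,0],h[...,1],h[...,2]
    ok=(d>0)&(P[...,2]>zmin)&(P[...,2]<zmax)
    for c,(a,b,s) in dict(yellow=(20,34,120),green=(45,80,120),blue=(105,125,120),red=(0,8,150)).items():
        m=(ok&(H>=a)&(H<=b)&(S>s)).astype(np.uint8); k,l,st,ce=cv2.connectedComponentsWithStats(m)
        for j in range(1,k):
            if st[j,4]<300: continue
            q=P[l==j]; zt=np.percentile(q[:,2],80); t=q[abs(q[:,2]-zt)<.004]
            r=cv2.minAreaRect((t[:,:2]*1000).astype(np.float32))
            print(c,st[j,4],ce[j].round(),'zt',zt.round(4),np.round(r[0],1),np.round(r[1],1),round(r[2],1))
    m=(ok&(S<90)&(V>110)).astype(np.uint8); k,l,st,ce=cv2.connectedComponentsWithStats(m)
    for j in range(1,k):
        if 100<st[j,4]<6000:
            q=P[l==j]; f=q[(q[:,2]<.013)]; print('white',st[j,4],ce[j].round(),'zmax',q[:,2].max().round(4),'mean',q.mean(0).round(4),'circ',np.round(cv2.minEnclosingCircle((q[:,:2]*1000).astype(np.float32)),1) if 0 else cv2.minEnclosingCircle((q[:,:2]*1000).astype(np.float32)))
E
python3 -c "
from h import *
plan(.51,.21,.27,2.8)"
```

```text
d(cm) [-43.9  -34.04  -3.93] twist 72.3 | yaw 75.11 tilt 0.12
```

Request:
step_arm --pt "8.5 -4.4 -3.4 -4 8" --pt "8.5 -8.8 -6.8 -4 16" --pt "8.5 -13.2 -10.2 -4 24" --pt "8.5 -17.6 -13.6 -4 32" --pt "8.5 -22 -17 -4 40" --pt "8.5 -26.4 -20.4 -4 48" --pt "8.5 -30.8 -23.8 -4 56" --pt "8.5 -35.2 -27.2 -4 64" --pt "8.5 -39.6 -30.6 -4 72.3" --pt "8.5 -43.9 -34 -4 72.3" --pt "8.5 -43.9 -34 -4 72.3" --pt "8.5 -43.9 -34 -4 72.3" --pt "8.5 -43.9 -34 -4 72.3" --pt "8.5 -43.9 -34 -4 72.3" --pt "8.5 -43.9 -34 -4 72.3"

```text
time: 1.6
tool_pos: [0.5094, 0.2121, 0.271]
tcp_rot: [-2.164, -2.276, 0.001]
wrist_force: [-0.3, 0.4, -0.0]
width: 0.994
grip_force: 0.0
```

Run:
```python
from h import *
i,d,P=wrist(); cv2.imwrite('pics/w1.png',i[:,:,::-1]); np.savez('w1.npz',i=i,P=P,d=d); comps(i,P,d); print(tool()[0])
```

```text
yellow 1438 [402. 373.] zt 0.0208 [642.7 -38.7] [82.5 50.8] 88.9
green 2463 [430. 200.] zt 0.0208 [639.3 205.4] [50.5 80.6] 10.1
green 2694 [270. 258.] zt 0.0305 [461.  127.9] [46.  80.8] 2.4
blue 2125 [273. 323.] zt 0.0306 [465.4  40. ] [46.4 82. ] 2.6
red 1387 [277. 378.] zt 0.0306 [469.7 -47.6] [46.5 81.7] 2.6
white 175 [288.  20.] zmax 0.0378 mean [0.4723 0.3896 0.0339] circ ((471.724365234375, 389.66265869140625), 10.130220413208008)
white 159 [371.  23.] zmax 0.0379 mean [0.5554 0.3905 0.0342] circ ((556.3087158203125, 391.54229736328125), 10.04868221282959)
white 2701 [481.  95.] zmax 0.0194 mean [0.6886 0.3328 0.0161] circ ((694.5762939453125, 333.19647216796875), 62.86378479003906)
white 191 [367. 109.] zmax 0.0384 mean [0.5562 0.3008 0.034 ] circ ((556.7223510742188, 299.2893981933594), 9.978728294372559)
white 223 [261. 119.] zmax 0.0379 mean [0.4499 0.2851 0.0331] circ ((448.7226257324219, 284.34112548828125), 10.08887004852295)
white 402 [520. 295.] zmax 0.0599 mean [0.7778 0.0967 0.0373] circ ((780.326171875, 88.87480163574219), 21.978609085083008)
[0.50939895 0.21226166 0.27111848]
```

View pics/w1.png

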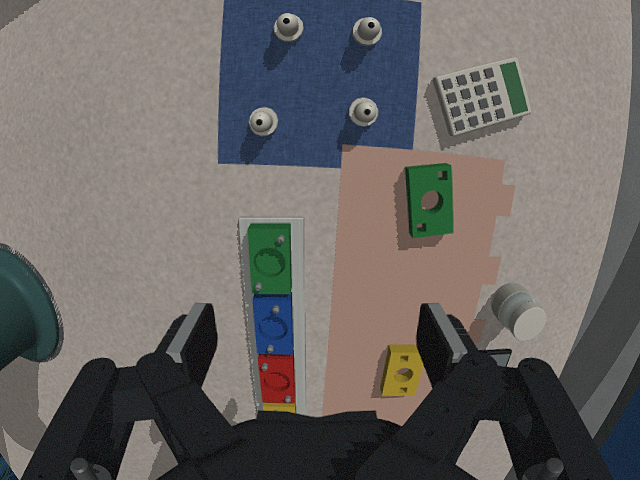

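```bash
cat >> h.py <<'E'
from scipy.optimize import least_squares
def eyes(P,d,guess,z0=0.0):
    for g in guess:
        q=P[(d>0)&(np.hypot(P[...,0]-g[0],P[...,1]-g[1])<.02)&(P[...,2]>.027+z0)&(P[...,2]<.045+z0)]
        r=least_squares(lambda c:np.linalg.norm(q-c,axis=1)-.011,[*g,.026+z0],loss='soft_l1',f_scale=.001)
        f=P[(d>0)&(np.hypot(P[...,0]-r.x[0],P[...,1]-r.x[1])<.02)&(P[...,2]>.004+z0)&(P[...,2]<.009+z0)]
        print('eye',r.x.round(4),len(q),'res',np.abs(r.fun).mean().round(5),'foot rect',[np.round(a,1) for a in cv2.minAreaRect((f[:,:2]*1000).astype(np.float32))[:2]] if len(f)>4 else '')
E
python3 - <<'E'
from h import *
z=np.load('w1.npz'); eyes(z['P'],z['d'],[(.45,.286),(.472,.392),(.556,.301),(.556,.392)])
plan(.45,.286,.12,2.8)
E
```

```text
eye [0.448  0.2822 0.0261] 327 res 0.00051 foot rect [array([448.1, 282.2]), array([31.2, 30.1])]
eye [0.4706 0.3878 0.026 ] 329 res 0.00048 foot rect [array([470.9, 385.9]), array([32.3, 28.2])]
eye [0.5559 0.2978 0.0262] 331 res 0.00047 foot rect [array([555.8, 297.4]), array([30.8, 30.8])]
eye [0.555  0.3885 0.0261] 330 res 0.00052 foot rect [array([554.3, 386.2]), array([27.6, 31.4])]
d(cm) [ 7.66 -5.55 15.12] twist 0.1 | yaw 2.93 tilt 0.04
```

Run:
```python
from h import *
plan(.448,.2822,.08,2.84);plan(.448,.2822,.011,2.84)
```

```text
d(cm) [ 7.29 -5.76 19.12] twist 0.1 | yaw 2.93 tilt 0.04
d(cm) [ 7.29 -5.76 26.02] twist 0.1 | yaw 2.93 tilt 0.04
```

Request:
step_arm --pt "6 1.7 -1.4 4.5 0" --pt "6 3.4 -2.8 9 0" --pt "6 5.1 -4.1 13.5 0" --pt "6 7.3 -5.75 18 0" --pt "6 7.3 -5.75 21 0" --pt "6 7.3 -5.75 24 0" --pt "6 7.3 -5.75 25.9 0" --pt "6 7.3 -5.75 26 0" --pt "6 7.3 -5.75 26 0" --pt "2 7.3 -5.75 26 0" --pt "1.5 7.3 -5.75 26 0" --pt "1.5 7.3 -5.75 26 0" --pt "1.5 7.3 -5.75 26 0" --pt "1.5 7.3 -5.75 26 0" --pt "1.5 7.3 -5.75 26 0" --force 25

```text
time: 3.15
tool_pos: [0.4505, 0.2818, 0.013]
tcp_rot: [2.166, 2.275, 0.004]
wrist_force: [-0.5, 0.1, 6.2]
width: 0.242
grip_force: 24.5
```

Run:
```python
from h import *
p=tool()[0];print(p, bot.read_state()['wrist_force'])
plan(.461,.1279,.10,2.84)
i,d,P=wrist(); cv2.imwrite('pics/w2.png',i[:,:,::-1]);eyes(P,d,[(.448,.282)])
```

```text
[0.45054034 0.28181418 0.01296262] [-0.47600786  0.08634677  6.21456656]
d(cm) [-15.41   0.31  -8.73] twist -0.0 | yaw 2.8 tilt 0.16
eye [0.4496 0.2828 0.0273] 3398 res 0.00363 foot rect [array([450.4, 291.5]), array([29.7, 14. ])]
```

View pics/w2.png

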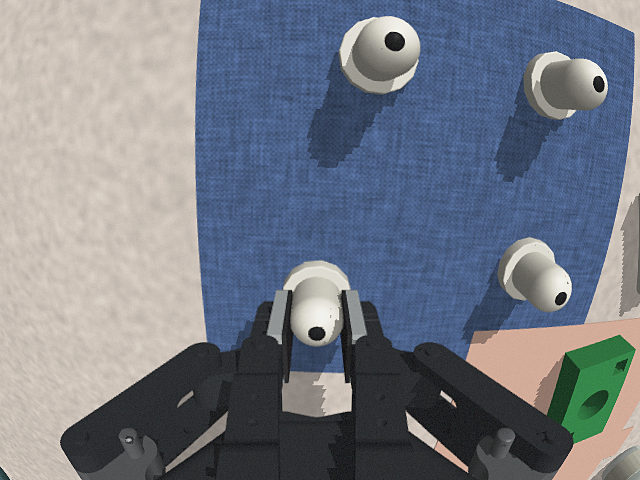

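The eye is held between the pads at (317,310). I lift it over to the green base.

Request:
step_arm --pt "1.5 0 0 -4 0" --pt "1.5 0 0 -7 0" --pt "1.5 -4 0 -7 0" --pt "1.5 -8 0.1 -7 0" --pt "1.5 -12 0.3 -7 0" --pt "1.5 -15.4 0.3 -7 0" --pt "1.5 -15.4 0.3 -7 0" --pt "1.5 -15.4 0.3 -7 0" --pt "1.5 -15.4 0.3 -7 0"

```text
time: 4.1
tool_pos: [0.46, 0.128, 0.0815]
tcp_rot: [-2.166, -2.275, -0.001]
wrist_force: [0.8, 0.4, -0.3]
width: 0.244
grip_force: 24.7
```

```bash
cat >> h.py <<'E'
def held(P,d,img,zoff):
    p,M=tool(); h=cv2.cvtColor(img,cv2.COLOR_RGB2HSV).astype(int)
    m=(d>0)&(np.hypot(P[...,0]-p[0],P[...,1]-p[1])<.016)&(P[...,2]>.027+zoff)&(P[...,2]<.04+zoff)&(h[...,2]>100)
    m[:, :]&=(abs((P-p)@M[:,1])<.0085)
    q=P[m]; r=least_squares(lambda c:np.linalg.norm(q-c,axis=1)-.011,[p[0],p[1],.026+zoff],loss='soft_l1',f_scale=.0005)
    print('held eye centre',r.x.round(4),'minus tcp',(r.x-p).round(4),len(q),np.abs(r.fun).mean().round(5))
E
python3 - <<'E'
from h import *
i,d,P=wrist(); print(tool()[0]); comps(i,P,d,.025,.034); held(P,d,i,tool()[0][2]-.013); 
cv2.imwrite('pics/w3.png',i[:,:,::-1])
E
```

```text
[0.45999409 0.12825944 0.08144097]
green 4636 [315. 223.] zt 0.0306 [460.2 138.7] [45.6 58.8] 2.8
blue 2550 [316. 382.] zt 0.0306 [464.6  40. ] [45.4 75.4] 3.6
held eye centre [0.4605 0.1286 0.0946] minus tcp [0.0006 0.0003 0.0132] 1459 0.00041
```

View pics/w3.png

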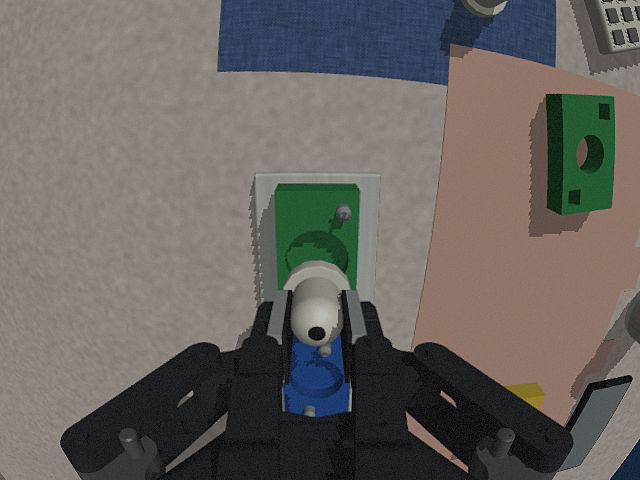

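Request:
step_arm --pt "1.5 -0.05 0.03 2 0" --pt "1.5 -0.05 0.03 3.5 0" --pt "1.5 -0.05 0.03 4.4 0" --pt "1.5 -0.05 0.03 4.75 0" --pt "1.5 -0.05 0.03 4.75 0" --pt "1.5 -0.05 0.03 4.75 0" --pt "4 -0.05 0.03 4.75 0" --pt "6 -0.05 0.03 4.75 0" --pt "6 -0.05 0.03 4.75 0" --pt "6 -0.05 0.03 4.75 0" --pt "6 -0.05 0.03 0.5 0" --pt "6 -0.05 0.03 -2 0" --pt "6 4.5 0 -2 0" --pt "6 9 0 -2 0" --pt "6 9 0 -2 0" --pt "6 9 0 -2 0"

```text
time: 5.75
tool_pos: [0.4551, 0.218, 0.1012]
tcp_rot: [2.163, 2.278, -0.001]
wrist_force: [-0.3, -0.1, 0.1]
width: 0.703
grip_force: 0.0
```

Run:
```python
from h import *
i,d,P=wrist(); print(tool()[0]); eyes(P,d,[(.461,.1279)],.02); eyes(P,d,[(.472,.392),(.556,.301),(.556,.392)])
plan(.4706,.3878,.013,2.84)
comps(i,P,d,.012,.034)
```

```text
[0.45503754 0.21709852 0.10099198]
eye [0.4611 0.1276 0.0462] 668 res 0.00041 foot rect [array([460.4, 130.1]), array([35.6, 31.3])]
eye [0.472 0.392 0.026] 0 res nan foot rect [array([472.4, 373.8]), array([18.7,  3.4])]
eye [0.5559 0.2981 0.0261] 872 res 0.00043 foot rect [array([552.6, 298.2]), array([31.4, 25.4])]
eye [0.5547 0.389  0.0265] 171 res 0.00053 foot rect [array([554.8, 379.4]), array([30.9, 13.7])]
d(cm) [16.98  2.42  8.79] twist 0.0 | yaw 2.88 tilt 0.06
yellow 815 [475. 461.] zt 0.0205 [641.3 -31.5] [31.2 81.3] 37.4
green 4559 [551. 263.] zt 0.0206 [639.5 205.3] [51.7 81.2] 10.1
green 4179 [317. 345.] zt 0.0305 [460.8 128. ] [45.6 81.8] 2.8
blue 632 [316. 409.] zt 0.0303 [463.5  76.5] [44.8 10.3] 2.7
white 3046 [609. 114.] zmax 0.0192 mean [0.6728 0.3291 0.016 ] circ ((682.8455200195312, 329.78179931640625), 53.33749008178711)
white 243 [483. 120.] zmax 0.034 mean [0.552  0.3044 0.0297] circ ((555.8827514648438, 300.8070983886719), 9.881246566772461)
white 537 [318. 355.] zmax 0.034 mean [0.4612 0.1348 0.0288] circ ((462.0782470703125, 128.40472412109375), 16.744678497314453)
white 301 [619. 365.] zmax 0.034 mean [0.7747 0.0983 0.0239] circ ((774.4320678710938, 89.79376220703125), 21.63681411743164)h.py:44: RuntimeWarning: Mean of empty slice.
  print('eye',r.x.round(4),len(q),'res',np.abs(r.fun).mean().round(5),'foot rect',[np.round(a,1) for a in cv2.minAreaRect((f[:,:2]*1000).astype(np.float32))[:2]] if len(f)>4 else '')
  ret = ret.dtype.type(ret / rcount)
```

Request:
step_arm --pt "6 4.5 0.6 0 0" --pt "6 9 1.2 0 0" --pt "6 13.5 1.8 1 0" --pt "6 17 2.4 3 0" --pt "6 17 2.4 6 0" --pt "6 17 2.4 8 0" --pt "6 17 2.4 8.7 0" --pt "6 17 2.4 8.7 0" --pt "2 17 2.4 8.7 0" --pt "1.5 17 2.4 8.7 0" --pt "1.5 17 2.4 8.7 0" --pt "1.5 17 2.4 8.7 0" --pt "1.5 17 2.4 8.7 0" --pt "1.5 17 2.4 8.7 0" --pt "1.5 17 2.4 4 0" --pt "1.5 17 2.4 -0.5 0" --pt "1.5 17 2.4 -0.5 0" --pt "1.5 17 2.4 -0.5 0"

```text
time: 7.6
tool_pos: [0.4722, 0.3893, 0.1086]
tcp_rot: [2.166, 2.275, 0.007]
wrist_force: [0.1, 0.5, -0.5]
width: 0.242
grip_force: 24.7
```

```bash
cat >> h.py <<'E'
def place(bx,by,zoff=.013):
    i,d,P=wrist(); p=tool()[0]; print(p); held(P,d,i,p[2]-zoff); plan(bx,by,p[2],2.84)
E
python3 -c "
from h import *
place(.4653,.0400)"
```

```text
[0.47093814 0.38828843 0.10656308]
held eye centre [0.4727 0.3887 0.1185] minus tcp [0.0018 0.0004 0.0119] 1429 0.00039
d(cm) [-3.476e+01 -2.280e+00 -1.000e-02] twist -0.0 | yaw 2.82 tilt 0.03
```

Request:
step_arm --pt "1.5 -4.5 -0.3 0 0" --pt "1.5 -9 -0.6 0 0" --pt "1.5 -13.5 -0.9 0 0" --pt "1.5 -18 -1.2 0 0" --pt "1.5 -22.5 -1.5 0 0" --pt "1.5 -27 -1.8 0 0" --pt "1.5 -31.5 -2.1 0 0" --pt "1.5 -34.7 -2.3 0 0" --pt "1.5 -34.7 -2.3 0 0" --pt "1.5 -34.7 -2.3 3 0" --pt "1.5 -34.7 -2.3 5.5 0" --pt "1.5 -34.7 -2.3 6.5 0" --pt "1.5 -34.7 -2.3 7.1 0" --pt "1.5 -34.7 -2.3 7.3 0" --pt "1.5 -34.7 -2.3 7.3 0" --pt "1.5 -34.7 -2.3 7.3 0"

```text
time: 9.25
tool_pos: [0.4628, 0.0411, 0.0344]
tcp_rot: [-2.162, -2.273, 0.007]
wrist_force: [-10.6, -0.5, 16.7]
width: 0.238
grip_force: 28.2
```

```bash
python3 -c "
from h import *
place(.4653,.0400)"
```

```text
[0.4628238  0.04108122 0.03435226]
held eye centre [0.4633 0.0404 0.0461] minus tcp [ 0.0005 -0.0006  0.0117] 1408 0.00039
d(cm) [-0.12  0.24 -0.  ] twist 0.0 | yaw 2.87 tilt 0.34
```

Request:
step_arm --pt "1.5 -0.05 0.2 -0.1 0" --pt "3 -0.05 0.2 -0.1 0" --pt "6 -0.05 0.2 -0.1 0" --pt "6 -0.05 0.2 -0.1 0" --pt "6 -0.05 0.2 -0.1 0" --pt "6 0 0.2 -4 0" --pt "6 0 0.2 -7.5 0" --pt "6 4.5 2 -7.5 0" --pt "6 9 4 -7.5 0" --pt "6 13.5 6 -7.5 0" --pt "6 15 8 -7.5 0" --pt "6 15 10.5 -7.5 0" --pt "6 15 10.5 -7.5 0" --pt "6 15 10.5 -7.5 0" --pt "6 15 10.5 -7.5 0"

```text
time: 10.8
tool_pos: [0.5615, 0.195, 0.1077]
tcp_rot: [-2.166, -2.274, 0.003]
wrist_force: [0.0, -0.7, 0.0]
width: 0.699
grip_force: 0.0
```

Run:
```python
from h import *
i,d,P=wrist(); print(tool()[0]); eyes(P,d,[(.461,.1279),(.4653,.04)],.02); eyes(P,d,[(.556,.298),(.555,.389)])
plan(.5559,.2978,.014,2.84)
```

```text
[0.56145013 0.19493568 0.10779698]
eye [0.4611 0.1276 0.0462] 628 res 0.00045 foot rect [array([461.8, 130.2]), array([32.1, 37.8])]
eye [0.467  0.0401 0.0463] 316 res 0.00053 foot rect 
eye [0.5559 0.2981 0.0261] 1034 res 0.0004 foot rect [array([555.8, 297.7]), array([31.2, 30.7])]
eye [0.555 0.389 0.026] 0 res nan foot rect 
d(cm) [10.3  -0.04  9.38] twist -0.1 | yaw 2.78 tilt 0.09h.py:44: RuntimeWarning: Mean of empty slice.
  print('eye',r.x.round(4),len(q),'res',np.abs(r.fun).mean().round(5),'foot rect',[np.round(a,1) for a in cv2.minAreaRect((f[:,:2]*1000).astype(np.float32))[:2]] if len(f)>4 else '')
  ret = ret.dtype.type(ret / rcount)
```

Request:
step_arm --pt "6 4.5 0 0 0" --pt "6 9 0 0 0" --pt "6 10.3 0 2 0" --pt "6 10.3 0 5 0" --pt "6 10.3 0 8 0" --pt "6 10.3 0 9.4 0" --pt "6 10.3 0 9.4 0" --pt "6 10.3 0 9.4 0" --pt "2 10.3 0 9.4 0" --pt "1.5 10.3 0 9.4 0" --pt "1.5 10.3 0 9.4 0" --pt "1.5 10.3 0 9.4 0" --pt "1.5 10.3 0 9.4 0" --pt "1.5 10.3 0 9.4 0" --pt "1.5 10.3 0 5 0" --pt "1.5 10.3 0 0.5 0" --pt "1.5 10.3 0 0.5 0" --pt "1.5 10.3 0 0.5 0" --pt "1.5 10.3 0 0.5 0"

```text
time: 12.75
tool_pos: [0.5567, 0.2979, 0.1022]
tcp_rot: [-2.166, -2.275, 0.003]
wrist_force: [-0.1, -0.8, -0.8]
width: 0.245
grip_force: 24.6
```

```bash
python3 -c "
from h import *
bot.read_camera('wrist');place(.4697,-.0476)"
```

```text
[0.55613138 0.29767904 0.10120708]
held eye centre [0.5568 0.2973 0.1115] minus tcp [ 0.0007 -0.0004  0.0103] 1389 0.00039
d(cm) [-34.06 -10.33   0.08] twist -0.0 | yaw 2.81 tilt 0.21
```

Request:
step_arm --pt "1.5 -4.3 -1.3 0 0" --pt "1.5 -8.6 -2.6 0 0" --pt "1.5 -12.9 -3.9 0 0" --pt "1.5 -17.2 -5.2 0 0" --pt "1.5 -21.5 -6.5 0 0" --pt "1.5 -25.8 -7.8 0 0" --pt "1.5 -30.1 -9.1 0 0" --pt "1.5 -34 -10.4 0 0" --pt "1.5 -34 -10.4 0 0" --pt "1.5 -34 -10.4 2 0" --pt "1.5 -34 -10.4 4 0" --pt "1.5 -34 -10.4 4.5 0" --pt "1.5 -34 -10.4 4.5 0" --pt "1.5 -34 -10.4 4.5 0"

```text
time: 14.25
tool_pos: [0.4707, -0.0458, 0.0584]
tcp_rot: [-2.165, -2.276, 0.0]
wrist_force: [0.1, 0.6, -0.4]
width: 0.244
grip_force: 24.7
```

```bash
python3 -c "
from h import *
bot.read_camera('wrist');place(.4697,-.0476)"
```

```text
[ 0.47132403 -0.04605325  0.05912987]
held eye centre [ 0.4717 -0.0464  0.0689] minus tcp [ 0.0003 -0.0004  0.0098] 1178 0.0004
d(cm) [-0.15 -0.17 -0.  ] twist 0.0 | yaw 2.85 tilt 0.09
```

Request:
step_arm --pt "1.5 -0.12 -0.2 1 0" --pt "1.5 -0.12 -0.2 1.9 0" --pt "1.5 -0.12 -0.2 2.3 0" --pt "1.5 -0.12 -0.2 2.3 0" --pt "3 -0.12 -0.2 2.3 0" --pt "6 -0.12 -0.2 2.3 0" --pt "6 -0.12 -0.2 2.3 0" --pt "6 -0.12 -0.2 2.3 0" --pt "6 -0.12 -0.2 -2 0" --pt "6 -0.12 -0.2 -5 0" --pt "6 4.5 1 -5 0" --pt "6 9 2 -5 0" --pt "6 13.5 3 -5 0" --pt "6 18 4 -5 0" --pt "6 22.5 5 -5 0" --pt "6 26.5 6.5 -5 0" --pt "6 31 8 -5 0" --pt "6 35 10 -5 0" --pt "6 35 10 -5 0" --pt "6 35 10 -5 0"

```text
time: 16.35
tool_pos: [0.5528, 0.3089, 0.1075]
tcp_rot: [-2.164, -2.277, 0.002]
wrist_force: [-0.3, 0.2, 0.8]
width: 0.701
grip_force: 0.0
```

Run:
```python
from h import *
bot.read_camera('wrist')
i,d,P=wrist(); print(tool()[0]);  eyes(P,d,[(.555,.389)])
plan(.555,.3885,.014,2.84); comps(i,P,d,.012,.034)
i,d,P=world('scene');eyes(P,d,[(.461,.128),(.4653,.04),(.4697,-.0476)],.02)
comps(i,P,d,.012,.034)
```

```text
[0.55229931 0.307171   0.10758823]
eye [0.555  0.3888 0.0261] 1047 res 0.00041 foot rect [array([555. , 388.7]), array([30.9, 31.6])]
d(cm) [8.12 0.68 9.35] twist -0.0 | yaw 2.8 tilt 0.11
green 417 [441. 326.] zt 0.0205 [654.8 238. ] [14.4 29.3] 33.0
green 342 [391. 378.] zt 0.0206 [620.5 192.3] [ 8.3 58.1] 11.6
white 376 [328. 108.] zmax 0.034 mean [0.5553 0.3915 0.0317] circ ((554.9180297851562, 389.4205322265625), 10.841492652893066)
eye [0.4612 0.1302 0.0472] 61 res 0.00108 foot rect [array([462.5, 131.7]), array([35.1, 32.3])]
eye [0.4662 0.042  0.0465] 51 res 0.00108 foot rect [array([467.9,  45.2]), array([31. , 33.8])]
eye [ 0.468  -0.0465  0.0466] 52 res 0.00109 foot rect [array([466.4, -48.1]), array([31.5, 35.5])]
yellow 555 [ 53. 162.] zt 0.0293 [ 683.1 -878.9] [ 13.1 216.4] 73.2
yellow 493 [293. 217.] zt 0.0308 [ 473.9 -133.1] [49.1 82.4] 3.1
yellow 626 [280. 271.] zt 0.0213 [643.7 -36.2] [81.3 53.2] 87.2
green 623 [380. 323.] zt 0.0215 [640.6 208.8] [51.4 77.2] 9.5
red 343 [322. 231.] zt 0.031 [471.  -45.1] [46.5 80.3] 5.0
white 172 [608.  29.] zmax 0.0339 mean [-2.048 
[... 163 characters left out ...]
162109375, -1705.8607177734375), 195.51895141601562)
white 228 [398.  48.] zmax 0.0338 mean [-0.9754 -0.6105  0.023 ] circ ((-976.7657470703125, -610.0946655273438), 138.73399353027344)
white 268 [82. 59.] zmax 0.034 mean [ 0.09   -1.7005  0.024 ] circ ((103.10954284667969, -1704.241455078125), 148.9515838623047)
white 1296 [129. 109.] zmax 0.034 mean [ 0.3161 -1.0262  0.0282] circ ((301.4799499511719, -1047.9625244140625), 117.24356842041016)
white 220 [279. 343.] zmax 0.034 mean [0.7986 0.0901 0.0237] circ ((788.127685546875, 79.4867935180664), 26.83684539794922)
white 1461 [425. 377.] zmax 0.0211 mean [0.6971 0.3366 0.0167] circ ((695.5472412109375, 336.1880798339844), 62.161277770996094)
```

Request:
step_arm --pt "6 4.5 0.5 0 0" --pt "6 8.1 0.7 1 0" --pt "6 8.1 0.7 4 0" --pt "6 8.1 0.7 7 0" --pt "6 8.1 0.7 9.3 0" --pt "6 8.1 0.7 9.3 0" --pt "6 8.1 0.7 9.3 0" --pt "2 8.1 0.7 9.3 0" --pt "1.5 8.1 0.7 9.3 0" --pt "1.5 8.1 0.7 9.3 0" --pt "1.5 8.1 0.7 9.3 0" --pt "1.5 8.1 0.7 9.3 0" --pt "1.5 8.1 0.7 9.3 0" --pt "1.5 8.1 0.7 5 0" --pt "1.5 8.1 0.7 0 0" --pt "1.5 4 0.5 0 0" --pt "1.5 0 0 0 0" --pt "1.5 0 0 0 0" --pt "1.5 0 0 0 0"

```text
time: 18.4
tool_pos: [0.553, 0.3075, 0.1085]
tcp_rot: [-2.168, -2.273, -0.001]
wrist_force: [-0.6, 0.0, 0.2]
width: 0.241
grip_force: 24.7
```

```bash
python3 -c "
from h import *
bot.read_camera('wrist');place(.4741,-.1354)"
```

```text
[0.55326243 0.3088619  0.10838759]
held eye centre [0.5538 0.3074 0.1171] minus tcp [ 0.0005 -0.0015  0.0087] 1212 0.00038
d(cm) [-4.398e+01 -1.009e+01 -3.000e-02] twist -0.0 | yaw 2.81 tilt 0.04
```

Request:
step_arm --pt "1.5 -4.4 -1 0 0" --pt "1.5 -8.8 -2 0 0" --pt "1.5 -13.2 -3 0 0" --pt "1.5 -17.6 -4 0 0" --pt "1.5 -22 -5 0 0" --pt "1.5 -26.4 -6 0 0" --pt "1.5 -30.8 -7 0 0" --pt "1.5 -35.2 -8 0 0" --pt "1.5 -39.6 -9 0 0" --pt "1.5 -43.9 -10.1 0 0" --pt "1.5 -43.9 -10.1 0 0" --pt "1.5 -43.9 -10.1 2 0" --pt "1.5 -43.9 -10.1 4 0" --pt "1.5 -43.9 -10.1 4.5 0" --pt "1.5 -43.9 -10.1 4.5 0" --pt "1.5 -43.9 -10.1 4.5 0"

```text
time: 20.1
tool_pos: [0.4747, -0.1346, 0.0638]
tcp_rot: [2.164, 2.276, 0.001]
wrist_force: [0.8, -0.4, 0.1]
width: 0.236
grip_force: 24.7
```

```bash
python3 -c "
from h import *
bot.read_camera('wrist');place(.4741,-.1354)"
```

```text
[ 0.47496269 -0.13507588  0.06437154]
held eye centre [ 0.4755 -0.1359  0.0728] minus tcp [ 0.0005 -0.0008  0.0084] 945 0.00043
d(cm) [-0.03 -0.09 -0.  ] twist 0.0 | yaw 2.86 tilt 0.11
```

Request:
step_arm --pt "1.5 0.05 -0.14 1 0" --pt "1.5 0.05 -0.14 2 0" --pt "1.5 0.05 -0.14 2.65 0" --pt "1.5 0.05 -0.14 2.7 0" --pt "1.5 0.05 -0.14 2.7 0" --pt "3 0.05 -0.14 2.7 0" --pt "6 0.05 -0.14 2.7 0" --pt "6 0.05 -0.14 2.7 0" --pt "6 0.05 -0.14 2.7 0" --pt "6.5 0.05 -0.14 -2 0" --pt "6.5 0.05 -0.14 -6 0" --pt "6.5 1 4 -8 0" --pt "6.5 2 8 -10 0" --pt "6.5 3 12 -11 0" --pt "6.5 3.8 14.9 -11 0" --pt "6.5 3.8 14.9 -11 0" --pt "6.5 3.8 14.9 -11 0" --pt "6.5 3.8 14.9 -11 0"

```text
time: 22.0
tool_pos: [0.6193, -0.0901, 0.1724]
tcp_rot: [-2.165, -2.274, 0.002]
wrist_force: [0.7, -0.3, 0.8]
width: 0.766
grip_force: 0.0
```

Run:
```python
from h import *
bot.read_camera('wrist')
i,d,P=wrist(); print(tool()[0],bot.read_state()['time']);  eyes(P,d,[(.4741,-.1354),(.4697,-.0476)],.02)
comps(i,P,d,.012,.034);plan(.6425,-.0387,.07,-1.1);cv2.imwrite('pics/w4.png',i[:,:,::-1])
```

```text
[ 0.61935707 -0.09031262  0.17275826] 22.1
eye [ 0.4723 -0.136   0.0461] 432 res 0.00051 foot rect [array([ 474.2, -133.9]), array([32.5, 37.4])]
eye [ 0.4683 -0.0483  0.0461] 516 res 0.00048 foot rect [array([471.3, -47.7]), array([32.1, 39. ])]
yellow 5021 [349. 151.] zt 0.0207 [643. -39.] [80.1 50.2] 89.3
yellow 3284 [157. 252.] zt 0.0305 [ 473.4 -136. ] [47.2 81.2] 3.1
green 318 [134.   4.] zt 0.0297 [456.5  87.4] [ 6.2 33.9] 82.3
blue 3879 [141.  57.] zt 0.0305 [464.8  39.7] [47.9 80.4] 2.8
red 3233 [145. 158.] zt 0.0306 [469.2 -48.2] [47.2 79.3] 2.7
white 278 [144.  55.] zmax 0.0338 mean [0.4733 0.0396 0.0282] circ ((467.613037109375, 41.362117767333984), 16.596792221069336)
white 356 [145. 156.] zmax 0.0339 mean [ 0.4745 -0.0449  0.0283] circ ((467.9338073730469, -47.895263671875), 16.31692123413086)
white 318 [154. 253.] zmax 0.0339 mean [ 0.477  -0.1307  0.0286] circ ((472.1661376953125, -135.28857421875), 16.0905704498291)
d(cm) [ 5.04  2.58 10.27] twist 3.9 | yaw 2.77 tilt 0.08
```

View pics/w4.png

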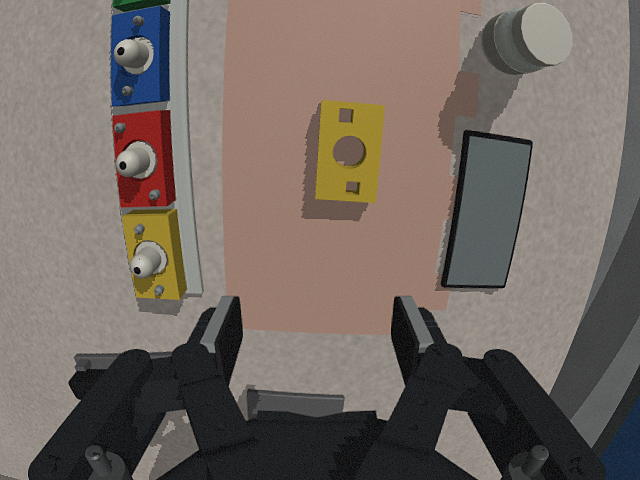

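```bash
python3 -c "
from h import *
plan(.643,-.039,.004,-.7)"
```

```text
d(cm) [ 5.01  2.63 16.87] twist 3.5 | yaw 2.77 tilt 0.08
```

Request:
step_arm --pt "6.8 2.5 1.3 4 3.5" --pt "6.8 5 2.6 8 3.5" --pt "6.8 5 2.6 11 3.5" --pt "6.8 5 2.6 14 3.5" --pt "6.8 5 2.6 16 3.5" --pt "6.8 5 2.6 16.8 3.5" --pt "6.8 5 2.6 16.8 3.5" --pt "6.8 5 2.6 16.8 3.5" --pt "4.8 5 2.6 16.8 3.5" --pt "4 5 2.6 16.8 3.5" --pt "4 5 2.6 16.8 3.5" --pt "4 5 2.6 16.8 3.5" --pt "4 5 2.6 16.8 3.5" --force 40

```text
time: 23.4
tool_pos: [0.6459, -0.039, 0.0075]
tcp_rot: [2.233, 2.206, 0.003]
wrist_force: [-1.2, -0.5, 6.1]
width: 0.571
grip_force: 43.3
```

```bash
python3 -c "
from h import *
print(bot.read_state()['wrist_force'],tool()[0]);plan(.4738,-.1357,.10,2.84)"
```

```text
[-1.15401871 -0.48527889  6.07453229] [ 0.64593997 -0.03904844  0.00753566]
d(cm) [ -9.88 -17.07  -9.3 ] twist -3.5 | yaw -0.69 tilt 0.2
```

Request:
step_arm --pt "4 0 0 -4 0" --pt "4 0 0 -8 0" --pt "4 -2 -3.5 -9.3 0" --pt "4 -4 -7 -9.3 -1" --pt "4 -6 -10.5 -9.3 -2" --pt "4 -8 -14 -9.3 -3" --pt "4 -9.9 -17.1 -9.3 -3.5" --pt "4 -9.9 -17.1 -9.3 -3.5" --pt "4 -9.9 -17.1 -9.3 -3.5" --pt "4 -9.9 -17.1 -9.3 -3.5" --pt "4 -9.9 -17.1 -9.3 -3.5"

```text
time: 24.5
tool_pos: [0.4733, -0.1354, 0.0986]
tcp_rot: [2.165, 2.276, 0.001]
wrist_force: [-0.6, -0.2, -2.0]
width: 0.572
grip_force: 42.5
```

Run:
```python
from h import *
bot.read_camera('wrist')
i,d,P=wrist(); print(tool()[0],bot.read_state()['time'])
comps(i,P,d,.07,.14); cv2.imwrite('pics/w5.png',i[:,:,::-1]); np.savez('w5.npz',i=i,P=P,d=d)
```

```text
[ 0.47301262 -0.13529172  0.0983594 ] 24.6
yellow 20303 [316. 298.] zt 0.1115 [ 473.6 -135.2] [51.  81.3] 2.7
```

View pics/w5.png

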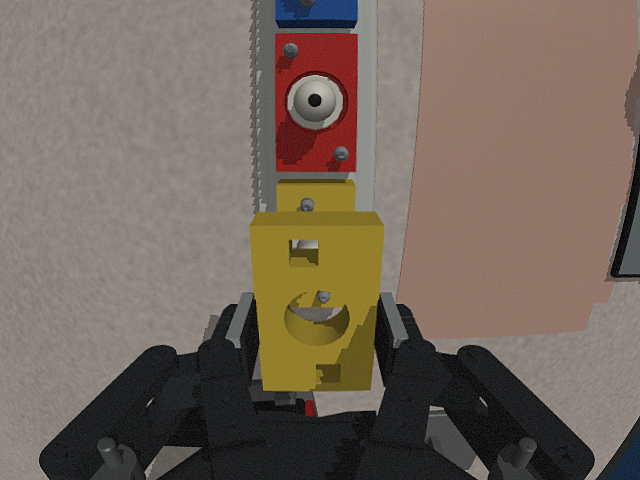

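Request:
step_arm --pt "4 -0.04 0.03 2 0" --pt "4 -0.04 0.03 3.5 0" --pt "4 -0.04 0.03 4.5 0" --pt "4 -0.04 0.03 5 0" --pt "4 -0.04 0.03 5.3 0" --pt "4 -0.04 0.03 5.5 0" --pt "4 -0.04 0.03 5.5 0"

```text
time: 25.3
tool_pos: [0.4727, -0.1362, 0.0435]
tcp_rot: [2.166, 2.275, 0.0]
wrist_force: [-0.4, 0.4, -1.1]
width: 0.571
grip_force: 42.5
```

Run:
```python
from h import *
i,d,P=wrist(); print(tool()[0],bot.read_state()['wrist_force'])
comps(i,P,d,.048,.08)
```

```text
[ 0.472816   -0.13621969  0.04371989] [-1.0584219   0.20894747 -1.70257951]
yellow 17995 [316. 301.] zt 0.0566 [ 473.  -135.9] [51.3 81.2] 3.1
white 1523 [318.  86.] zmax 0.0583 mean [ 0.4693 -0.0457  0.0541] circ ((468.628173828125, -46.75783157348633), 10.512876510620117)
white 971 [315. 310.] zmax 0.0577 mean [ 0.4727 -0.1326  0.0546] circ ((472.6429138183594, -134.33645629882812), 9.939437866210938)
```

Request:
step_arm --pt "4 0 0.02 0.3 0" --pt "4 0 0.02 0.6 0" --pt "4 0 0.02 0.65 0" --pt "4 0 0.02 0.65 0" --pt "5.5 0 0.02 0.65 0" --pt "6.8 0 0.02 0.65 0" --pt "6.8 0 0.02 0.65 0" --pt "6.8 0 0.02 0.65 0" --pt "6.8 0 0.02 -3 0" --pt "6.8 0 0.02 -7 0" --pt "6.8 4 2.3 -11 0" --pt "6.8 8 4.6 -12.5 0" --pt "6.8 12 6.9 -12.5 0" --pt "6.8 16 9.2 -12.5 0" --pt "6.8 20 11.5 -12.5 0" --pt "6.8 24 13.8 -12.5 0" --pt "6.8 26 16.1 -12.5 0" --pt "6.8 26 16.1 -12.5 0" --pt "6.8 26 16.1 -12.5 0"

```text
time: 27.25
tool_pos: [0.6202, 0.1319, 0.1676]
tcp_rot: [-2.164, -2.276, 0.002]
wrist_force: [-1.3, 0.0, -0.7]
width: 0.795
grip_force: 0.0
```

Run:
```python
from h import *
bot.read_camera('wrist')
i,d,P=wrist(); print(tool()[0],bot.read_state()['time']); cv2.imwrite('pics/w6.png',i[:,:,::-1])
comps(i,P,d,.012,.034)
i,d,P=world('scene'); comps(i,P,d,.035,.06); cv2.imwrite('pics/s2.png',cv2.resize(i[180:360,230:530,::-1],None,fx=2.5,fy=2.5))
```

```text
[0.61957281 0.1306664  0.16779156] 27.35
green 5059 [347. 123.] zt 0.0207 [639.9 205.2] [49.3 79.4] 9.9
green 3481 [137. 209.] zt 0.0305 [461.2 127.6] [47.9 81.1] 3.7
blue 2918 [151. 295.] zt 0.0305 [465.5  40.2] [47.2 81.2] 2.9
red 474 [156. 348.] zt 0.0304 [466.  -16.6] [42.3 18.4] 2.6
white 1268 [416.  10.] zmax 0.0191 mean [0.6909 0.3042 0.016 ] circ ((702.437744140625, 316.04034423828125), 55.50094223022461)
white 322 [136. 208.] zmax 0.0338 mean [0.4668 0.1322 0.0286] circ ((460.67529296875, 128.79025268554688), 16.7608585357666)
white 261 [489. 260.] zmax 0.034 mean [0.7774 0.0985 0.0247] circ ((777.9288330078125, 91.74563598632812), 20.008285522460938)
white 280 [150. 299.] zmax 0.0339 mean [0.4701 0.0456 0.0289] circ ((464.4162902832031, 40.71746063232422), 18.005599975585938)
yellow 418 [ 51. 156.] zt 0.0474 [ 682.6 -878.6] [ 16.8 215.5] 72.9
yellow 461 [293. 211.] zt 0.051 [ 476.  -132.3] [50.3 79.9] 2.5
blue 569 [ 38. 148.] zt 0.0596 [ 662.1 -944. ] [150.9 218.1] 71.7
white 199 [610.  24.] zmax 0.0596 mean [-2.0467  0.1828  0.0476] circ ((-2053.21142578125, 180.139404296875), 103.29881286621094)
white 338 [148.  35.] zmax 0.0599 mean [-0.2957 -1.7014  0.0475] circ ((-308.22991943359375, -1709.703125), 199.27325439453125)
white 643 [54. 60.] zmax 0.06 mean [ 0.213  -1.7012  0.0479] circ ((201.12527465820312, -1702.2623291015625), 253.4928436279297)
white 273 [540.  70.] zmax 0.06 mean [-0.9789  0.0746  0.0477] circ ((-1023.4141845703125, 65.92839813232422), 102.01692199707031)
white 302 [278. 334.] zmax 0.0598 mean [0.7955 0.0875 0.0454] circ ((784.3465576171875, 76.60401153564453), 27.16461181640625)
```

View pics/s2.png

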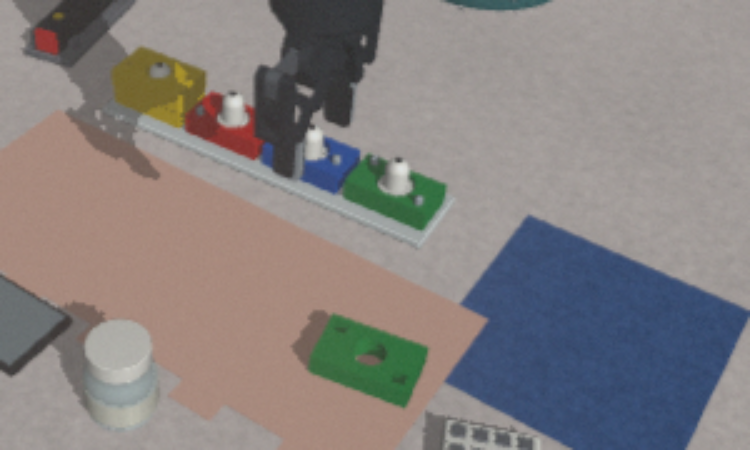

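The crop shows the yellow holder closed at (160,80) and the green cap where it was, at (370,358).

```bash
python3 -c "
from h import *
plan(.6399,.2053,.006,9.9)"
```

```text
d(cm) [ 7.39  2.41 16.19] twist -7.1 | yaw 2.76 tilt 0.07
```

Request:
step_arm --pt "6.8 3.7 1.2 3 -4" --pt "6.8 7.4 2.4 7 -7.1" --pt "6.8 7.4 2.4 11 -7.1" --pt "6.8 7.4 2.4 14 -7.1" --pt "6.8 7.4 2.4 15.8 -7.1" --pt "6.8 7.4 2.4 16.2 -7.1" --pt "6.8 7.4 2.4 16.2 -7.1" --pt "6.8 7.4 2.4 16.2 -7.1" --pt "4.8 7.4 2.4 16.2 -7.1" --pt "4 7.4 2.4 16.2 -7.1" --pt "4 7.4 2.4 16.2 -7.1" --pt "4 7.4 2.4 16.2 -7.1" --pt "4 7.4 2.4 16.2 -7.1" --force 40

```text
time: 28.7
tool_pos: [0.6427, 0.2069, 0.009]
tcp_rot: [2.02, 2.403, 0.005]
wrist_force: [-0.9, -0.9, 7.0]
width: 0.572
grip_force: 42.8
```

```bash
python3 -c "
from h import *
print(bot.read_state()['wrist_force'],tool()[0]);plan(.461,.1279,.10,2.84)"
```

```text
[-0.93516803 -0.85929535  6.99272416] [0.64267726 0.20691423 0.00899578]
d(cm) [ -4.65 -19.22  -9.18] twist 7.1 | yaw 9.91 tilt 0.23
```

Request:
step_arm --pt "4 0 0 -4 0" --pt "4 0 0 -8 0" --pt "4 -1 -4 -9.2 1" --pt "4 -2 -8 -9.2 3" --pt "4 -3 -12 -9.2 5" --pt "4 -4 -16 -9.2 7" --pt "4 -4.65 -19.2 -9.2 7.1" --pt "4 -4.65 -19.2 -9.2 7.1" --pt "4 -4.65 -19.2 -9.2 7.1" --pt "4 -4.65 -19.2 -9.2 7.1" --pt "4 -4.65 -19.2 -9.2 7.1"

```text
time: 29.8
tool_pos: [0.4613, 0.1282, 0.0989]
tcp_rot: [2.165, 2.275, 0.002]
wrist_force: [-0.5, 0.3, -1.3]
width: 0.57
grip_force: 42.4
```

Run:
```python
from h import *
bot.read_camera('wrist')
i,d,P=wrist(); print(tool()[0],bot.read_state()['time'])
comps(i,P,d,.07,.14);plan(.461,.1279,.10,2.84)
```

```text
[0.46073734 0.1281187  0.09850168] 29.9
green 19412 [316. 298.] zt 0.1103 [461.4 126.9] [50.5 81.7] 3.3
d(cm) [-0.02  0.03 -0.15] twist -0.0 | yaw 2.83 tilt 0.04
```

Request:
step_arm --pt "4 0.1 -0.03 2 0" --pt "4 0.1 -0.03 3.5 0" --pt "4 0.1 -0.03 4.5 0" --pt "4 0.1 -0.03 5 0" --pt "4 0.1 -0.03 5.3 0" --pt "4 0.1 -0.03 5.4 0" --pt "4 0.1 -0.03 5.4 0"

```text
time: 30.6
tool_pos: [0.4598, 0.1288, 0.0447]
tcp_rot: [2.166, 2.275, 0.001]
wrist_force: [0.0, 0.3, -1.1]
width: 0.572
grip_force: 42.4
```

Run:
```python
from h import *
i,d,P=wrist(); print(tool()[0],bot.read_state()['wrist_force'])
comps(i,P,d,.048,.08)
```

```text
[0.45984903 0.12882966 0.04479204] [ 0.53910294 -0.3692264  -1.46488982]
green 17291 [315. 302.] zt 0.0563 [459.9 127.8] [50.8 81.1] 2.7
white 960 [318. 312.] zmax 0.0575 mean [0.4609 0.131  0.0545] circ ((461.40716552734375, 129.30230712890625), 9.64680290222168)
```

Request:
step_arm --pt "4 0 0.08 0.3 0" --pt "4 0 0.08 0.6 0" --pt "4 0 0.08 0.65 0" --pt "4 0 0.08 0.65 0" --pt "5.5 0 0.08 0.65 0" --pt "6.8 0 0.08 0.65 0" --pt "6.8 0 0.08 0.65 0" --pt "6.8 0 0.08 0.65 0" --pt "6.8 0 0.08 -3 0" --pt "6.8 0 0.08 -7 0" --pt "6.8 0 0.08 -11 0" --pt "6.8 -4.5 0 -15 0" --pt "6.8 -9 0 -15 0" --pt "6.8 -9 0 -15 0"

```text
time: 32.05
tool_pos: [0.4654, 0.0348, 0.1968]
tcp_rot: [2.167, 2.267, 0.003]
wrist_force: [0.3, -0.5, -0.2]
width: 0.797
grip_force: 0.0
```

Run:
```python
from h import *
bot.read_camera('wrist')
i,d,P=wrist(); print(tool()[0]); comps(i,P,d,.035,.06)
z=np.load('side0.npz'); i,P=z['i'],z['P']
for n,a in dict(far=(215,418),top=(255,400),red=(287,383),label=(356,382)).items(): print(n,P[a[1],a[0]].round(3))
h=cv2.cvtColor(i,cv2.COLOR_RGB2HSV)
m=np.zeros((480,640),bool);m[360:440,200:300]=1; m&=(P[...,2]>.037)&(P[...,2]<.05)
r=cv2.minAreaRect((P[m][:,:2]*1000).astype(np.float32)); print('scanner top',r,np.median(P[m][:,2]))
m=np.zeros((480,640),bool);m[340:420,330:385]=1; m&=(P[...,2]>.045)&(P[...,2]<.13)
q=P[m]; c=q.mean(0); u,s,v=np.linalg.svd(q-c,full_matrices=False); print('card n',v[2].round(3),c.round(3),q[:,2].max(), s)
```

```text
[0.46375329 0.03779526 0.19443482]
yellow 3026 [317. 373.] zt 0.0507 [ 473.6 -135.8] [49.7 82. ] 2.9
green 5298 [316.  99.] zt 0.0507 [461.3 127.9] [49.5 79.5] 2.8
white 353 [318.  95.] zmax 0.0582 mean [0.4622 0.1307 0.0539] circ ((462.0203857421875, 130.33853149414062), 9.97022533416748)
white 135 [619. 176.] zmax 0.0595 mean [0.774  0.0953 0.045 ] circ ((776.3583984375, 92.81179809570312), 15.857636451721191)
white 446 [320. 205.] zmax 0.0581 mean [0.4681 0.0448 0.0517] circ ((468.2394714355469, 42.6835823059082), 10.28077220916748)
white 428 [317. 301.] zmax 0.058 mean [ 0.4696 -0.0423  0.0503] circ ((469.59228515625, -44.97043228149414), 9.96484088897705)
white 238 [316. 379.] zmax 0.0577 mean [ 0.4729 -0.1307  0.053 ] circ ((472.7496643066406, -132.55291748046875), 10.1384859085083)
far [ 0.329 -0.304 -0.002]
top [ 0.407 -0.313  0.043]
red [ 0.473 -0.294  0.04 ]
label [ 0.586 -0.352  0.088]
scanner top ((405.428466796875, -301.7622375488281), (149.58010864257812, 31.934030532836914), 11.444557189941406) 0.0412557434270151
card n [-0.812  0.012  0.583] [ 0.587 -0.355  0.087] 0.12408587226570911 [1.36434486 1.24280404 0.07997578]
```

```bash
python3 -c "
from h import *
plan(.385,-.306,.2,-78.6);print(bot.read_state()['q'].round(2))"
```

```text
d(cm) [-33.98  -9.44  -0.57] twist 81.2 | yaw 2.62 tilt 0.03
[ 0.03 -0.11  2.08  0.    1.18 -0.02]
```

Request:
step_arm --pt "6.5 -4 -1 -0.6 8" --pt "6.5 -8 -2 -0.6 16" --pt "6.5 -12 -3 -0.6 24" --pt "6.5 -16 -4 -0.6 32" --pt "6.5 -20 -5 -0.6 40" --pt "6.5 -24 -6 -0.6 48" --pt "6.5 -28 -7.5 -0.6 56" --pt "6.5 -32 -9 -0.6 64" --pt "6.5 -34 -9.4 -0.6 72" --pt "6.5 -34 -9.4 -0.6 81.2" --pt "6.5 -34 -9.4 -0.6 81.2" --pt "6.5 -34 -9.4 -0.6 81.2" --pt "6.5 -34 -9.4 -0.6 81.2" --pt "6.5 -34 -9.4 -0.6 81.2"

```text
time: 33.55
tool_pos: [0.3869, -0.3045, 0.2001]
tcp_rot: [-3.125, -0.322, 0.0]
wrist_force: [0.9, 0.4, 1.0]
width: 0.762
grip_force: 0.0
```

Run:
```python
from h import *
bot.read_camera('wrist')
i,d,P=wrist(); print(tool()[0],bot.read_state()['time']); cv2.imwrite('pics/w7.png',i[:,:,::-1]); np.savez('w7.npz',i=i,P=P,d=d)
m=(d>0)&(P[...,2]>.038)&(P[...,2]<.048)&(np.hypot(P[...,0]-.405,P[...,1]+.302)<.1)
print('scanner',cv2.minAreaRect((P[m][:,:2]*1000).astype(np.float32)),np.median(P[m][:,2]))
m=(d>0)&(P[...,2]>.07)&(P[...,2]<.122)&(np.hypot(P[...,0]-.59,P[...,1]+.353)<.06)
q=P[m];c=q.mean(0);v=np.linalg.svd(q-c,full_matrices=False)[2];print('card',c,v[2],q.min(0),q.max(0))
plan(.4054,-.3018,.016,-78.6)
```

```text
[ 0.38679544 -0.30483441  0.20030478] 33.65
scanner ((407.03228759765625, -301.7921142578125), (148.02774047851562, 29.923994064331055), 11.448654174804688) 0.04185821392721768
card [ 0.57892435 -0.3849909   0.07681405] [-0.82003913 -0.0318447   0.57142081] [ 0.5716676  -0.4032051   0.07001402] [ 0.58845519 -0.35155289  0.08985036]
d(cm) [ 1.88  0.08 18.43] twist 0.3 | yaw -78.28 tilt 0.01
```

View pics/w7.png

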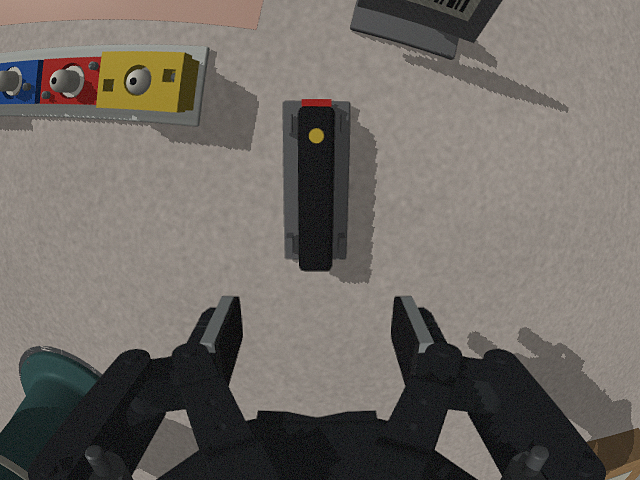

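Request:
step_arm --pt "6.5 2 0.1 4 0.3" --pt "6.5 2 0.1 8 0.3" --pt "6.5 2 0.1 12 0.3" --pt "6.5 2 0.1 15 0.3" --pt "6.5 2 0.1 17.5 0.3" --pt "6.5 2 0.1 18.4 0.3" --pt "6.5 2 0.1 18.4 0.3" --pt "6.5 2 0.1 18.4 0.3" --pt "3 2 0.1 18.4 0.3" --pt "2.3 2 0.1 18.4 0.3" --pt "2.3 2 0.1 18.4 0.3" --pt "2.3 2 0.1 18.4 0.3" --pt "2.3 2 0.1 18.4 0.3" --pt "2.3 2 0.1 18.4 0.3" --force 50

```text
time: 35.05
tool_pos: [0.4074, -0.3032, 0.0178]
tcp_rot: [3.124, 0.309, 0.003]
wrist_force: [0.2, 0.1, 6.7]
width: 0.341
grip_force: 51.6
```

Run:
```python
from h import *
print(tool()[0],bot.read_state()['wrist_force'])
# label centre: white pixels on the card in side view
z=np.load('side0.npz'); i,P=z['i'],z['P']
n=np.array([-.812,.012,.583]);m=np.zeros((480,640),bool);m[340:420,330:385]=1;m&=abs((P-[.587,-.355,.087])@n)<.004
g=cv2.cvtColor(i,cv2.COLOR_RGB2GRAY); print('card pts',P[m].min(0),P[m].max(0)); q=P[m&(g>110)]
print('label mean',q.mean(0),q.min(0),q.max(0),len(q))
print(cv2.imwrite('pics/lab.png',cv2.resize(i[330:440,310:410,::-1],None,fx=5,fy=5)))
plan(.437,-.354,.075,-90.8)
```

```text
[ 0.40741614 -0.30317681  0.01784134] [0.18597672 0.07281835 6.72177213]
card pts [ 0.55847653 -0.40315915  0.04504039] [ 0.61599671 -0.30013458  0.12408587]
label mean [ 0.59784184 -0.36833156  0.10541785] [ 0.59733192 -0.3842198   0.10300831] [ 0.59842879 -0.35293144  0.10801743] 6
True
d(cm) [ 1.91  5.58 -5.7 ] twist 12.1 | yaw -78.69 tilt 0.15
```

View pics/lab.png

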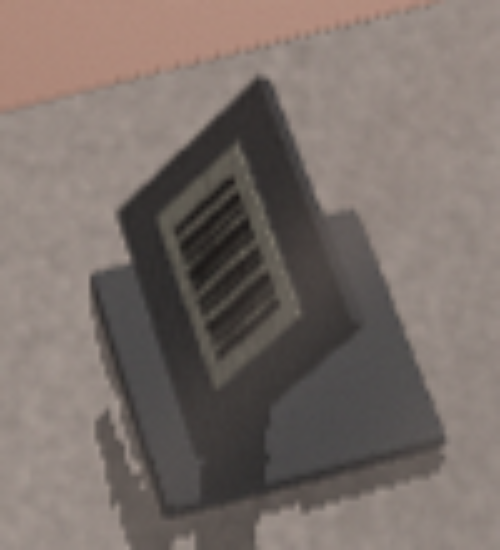

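The enlarged crop puts the label centre near (228,265), which is full-image pixel (356,383) and world (0.586, -0.352, 0.087). The scanner is gripped, so I bring it to the label.

Request:
step_arm --pt "2.3 0 0 -1.5 0" --pt "2.3 0 0 -3.5 0" --pt "2.3 0 0 -5.9 0" --pt "2.3 0.5 1.5 -5.9 3" --pt "2.3 1 3 -5.9 6" --pt "2.3 1.5 4.5 -5.9 9" --pt "2.3 1.7 5.3 -5.9 11.5" --pt "2.3 1.7 5.3 -5.9 11.5" --pt "2.3 1.7 5.3 -5.9 11.5" --pt "2.3 1.7 5.3 -5.9 11.5"

```text
time: 36.05
tool_pos: [0.4328, -0.3502, 0.0749]
tcp_rot: [-3.141, 0.004, 0.001]
wrist_force: [-0.6, -0.7, -1.7]
width: 0.344
grip_force: 50.6
```

Run:
```python
from h import *
bot.read_camera('wrist')
i,d,P=wrist(); p,M=tool(); print(p,bot.read_state()['time']); cv2.imwrite('pics/w8.png',i[:,:,::-1])
plan(.4345,-.352,.077,-90.2)
m=(d>0)&(P[...,2]>.09)&(P[...,2]<.115)&(P[...,0]>.40)&(P[...,0]<.53)&(abs(P[...,1]+.352)<.03)&(i.max(-1)<90)
q=P[m]; print('scanner top',cv2.minAreaRect((q[:,:2]*1000).astype(np.float32)),np.median(q[:,2]))
```

```text
[ 0.43294492 -0.35030232  0.075058  ] 36.15
d(cm) [ 0.16  0.17 -0.19] twist 0.1 | yaw -90.15 tilt 0.04
scanner top ((449.7892761230469, -349.5850524902344), (103.77857971191406, 54.981361389160156), 13.278538703918457) 0.0989631708078019
```

View pics/w8.png

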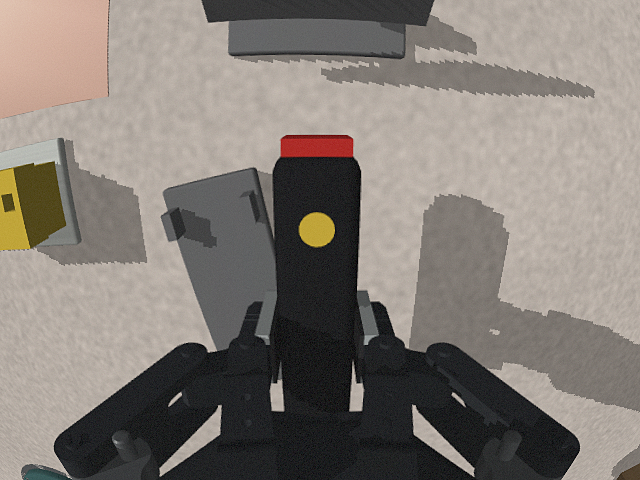

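The scanner is level in the fingers with its red window at (317,145), pointing at the card's middle (card edge spans 205 to 435). I make a small correction and hold.

Request:
step_arm --pt "2.3 0.1 0.15 -0.2 0" --pt "2.3 0.1 0.15 -0.2 0" --pt "2.3 0.1 0.15 -0.2 0" --pt "2.3 0.1 0.15 -0.2 0" --pt "2.3 0.1 0.15 -0.2 0" --pt "2.3 0.1 0.15 -0.2 0" --pt "2.3 0.1 0.15 -0.2 0" --pt "2.3 0.1 0.15 -0.2 0" --pt "2.3 0.1 0.15 -0.2 0" --pt "2.3 0.1 0.15 -0.2 0" --pt "2.3 0.1 0.15 -0.2 0" --pt "2.3 0.1 0.15 -0.2 0" --pt "2.3 0.1 0.15 -0.2 0" --pt "2.3 0.1 0.15 -0.2 0" --pt "2.3 0.1 0.15 -0.2 0" --pt "2.3 0.1 0.15 -0.2 0" --pt "2.3 0.1 0.15 -0.2 0" --pt "2.3 0.1 0.15 -0.2 0" --pt "2.3 0.1 0.15 -0.2 0" --pt "2.3 0.1 0.15 -0.2 0"

```text
time: 38.15
tool_pos: [0.4344, -0.3525, 0.0773]
tcp_rot: [3.142, -0.005, -0.0]
wrist_force: [-0.4, -0.7, -1.0]
width: 0.342
grip_force: 50.6
```

Request:
step_arm --pt "2.3 0 0 0 0" --pt "2.3 0 0 0 0" --pt "2.3 0 0 0 0" --pt "2.3 0 0 0 0" --pt "2.3 0 0 0 0" --pt "2.3 0 0 0 0" --pt "2.3 0 0 0 0" --pt "2.3 0 0 0 0"

```text
time: 38.95
tool_pos: [0.4344, -0.3525, 0.0773]
tcp_rot: [3.142, -0.005, 0.0]
wrist_force: [-0.3, -0.6, -1.0]
width: 0.341
grip_force: 50.6
```

Run:
```python
from h import *
i,d,P=world('side'); p,M=tool(); print(p)
m=(d>0)&(P[...,2]>.09)&(P[...,2]<.11)&(abs(P[...,1]+.352)<.025)&(P[...,0]>.47)&(P[...,0]<.53)
q=P[m];print('front part top',q.min(0),q.max(0),np.median(q[:,2]))
m=np.zeros((480,640),bool);m[340:420,330:385]=1;m&=(abs((P-[.587,-.355,.087])@[-.812,.012,.583])<.006); print('card',P[m].min(0),P[m].max(0))
i,d,P=world('scene'); comps(i,P,d,.04,.056)
plan(.4074,-.3026,.0778,-78.6)
```

```text
[ 0.43436163 -0.3524677   0.07726874]
front part top [ 0.47002268 -0.36918181  0.09019482] [ 0.50792859 -0.33823173  0.10504116] 0.09991497628423474
card [ 0.55830709 -0.40316334  0.0439608 ] [ 0.61667426 -0.30030296  0.12406826]
yellow 434 [293. 210.] zt 0.0513 [ 473.4 -132.7] [53.5 79.9] 1.9
green 414 [391. 248.] zt 0.0516 [462.8 131.4] [51.4 79.1] 3.6
white 127 [610.  24.] zmax 0.0559 mean [-2.047   0.1801  0.0484] circ ((-2051.32177734375, 179.68551635742188), 103.72474670410156)
white 218 [149.  35.] zmax 0.0558 mean [-0.2978 -1.7004  0.0482] circ ((-302.2911682128906, -1698.88720703125), 197.08213806152344)
white 184 [403.  43.] zmax 0.0558 mean [-0.975  -0.587   0.0482] circ ((-976.13720703125, -591.85107421875), 162.3972930908203)
white 412 [54. 60.] zmax 0.056 mean [ 0.2132 -1.7003  0.0484] circ ((203.16578674316406, -1695.6839599609375), 255.2897491455078)
white 143 [501.  63.] zmax 0.0559 mean [-0.9741 -0.0924  0.0483] circ ((-980.8450927734375, -91.87969970703125), 82.64408874511719)
white 158 [541.  70.] zmax 0.0559 mean [-0.9791  0.0804  0.0477] circ ((-1012.7935180664062, 78.2834243774414), 90.21991729736328)
white 201 [278. 334.] zmax 0.056 mean [0.7945 0.0875 0.0459] circ ((784.23779296875, 77.45195770263672), 26.459117889404297)
d(cm) [-2.71 -4.98 -0.05] twist -11.6 | yaw -90.18 tilt 0.0
```

Request:
step_arm --pt "2.3 -0.7 -1.3 0 -3" --pt "2.3 -1.4 -2.6 0 -6" --pt "2.3 -2.1 -3.9 0 -9" --pt "2.3 -2.7 -5 0 -11.6" --pt "2.3 -2.7 -5 0 -11.6" --pt "2.3 -2.7 -5 0 -11.6" --pt "2.3 -2.7 -5 2 -11.6" --pt "2.3 -2.7 -5 4 -11.6" --pt "2.3 -2.7 -5 5.3 -11.6" --pt "2.3 -2.7 -5 5.8 -11.6" --pt "2.3 -2.7 -5 5.9 -11.6" --pt "2.3 -2.7 -5 5.9 -11.6"

```text
time: 40.25
tool_pos: [0.4081, -0.3029, 0.0186]
tcp_rot: [3.125, 0.312, 0.001]
wrist_force: [0.1, 0.4, -0.9]
width: 0.343
grip_force: 50.6
```

Request:
step_arm --pt "3 0 0 0 0" --pt "4.5 0 0 0 0" --pt "6 0 0 0 0" --pt "6 0 0 0 0" --pt "6 0 0 0 0" --pt "6 0 0 -3 0" --pt "6 0 0 -7 0" --pt "6 0 0 -12 0" --pt "6 -2 0 -17 0" --pt "6 -2 0 -20 0" --pt "6 -2 0 -20 0" --pt "6 -2 0 -20 0" --pt "6 -2 0 -20 0"

```text
time: 41.55
tool_pos: [0.3872, -0.3056, 0.2168]
tcp_rot: [-3.124, -0.312, 0.003]
wrist_force: [-0.5, -0.1, 0.3]
width: 0.699
grip_force: 0.0
```

Run:
```python
from h import *
bot.read_camera('wrist')
i,d,P=wrist(); print(tool()[0],bot.read_state()['time']); cv2.imwrite('pics/w9.png',i[:,:,::-1])
m=(d>0)&(P[...,2]>.038)&(P[...,2]<.048)&(np.hypot(P[...,0]-.405,P[...,1]+.302)<.1)
print('scanner',cv2.minAreaRect((P[m][:,:2]*1000).astype(np.float32)),np.median(P[m][:,2]))
comps(i,P,d,.04,.056)
i,d,P=world('scene'); cv2.imwrite('pics/s9.png',i[:,:,::-1]); comps(i,P,d,.045,.056)
eyes(P,d,[(.461,.128),(.4653,.04),(.4697,-.0476),(.474,-.1357)],.02)
```

```text
[ 0.3870357  -0.30542311  0.21616474] 41.65
scanner ((408.520263671875, -304.7545471191406), (148.7518768310547, 30.13400650024414), 11.238125801086426) 0.04182078385032739
yellow 3901 [149.  82.] zt 0.0506 [ 473.4 -136.3] [50.  81.8] 2.8
white 144 [141.  80.] zmax 0.056 mean [ 0.4747 -0.1349  0.0538] circ ((474.4183349609375, -132.8054962158203), 10.099352836608887)
yellow 370 [293. 209.] zt 0.0513 [ 474.3 -133.9] [52.9 82.2] 2.5
green 383 [390. 248.] zt 0.0516 [462.5 131.2] [51.5 78.3] 2.0
white 146 [148.  35.] zmax 0.0559 mean [-0.2918 -1.701   0.0506] circ ((-310.87518310546875, -1709.578369140625), 197.4592742919922)
white 138 [403.  43.] zmax 0.0559 mean [-0.9745 -0.5822  0.0508] circ ((-976.8887329101562, -589.1368408203125), 159.98190307617188)
white 295 [52. 60.] zmax 0.0559 mean [ 0.2197 -1.7005  0.0506] circ ((201.55738830566406, -1700.799072265625), 249.11940002441406)
white 102 [541.  70.] zmax 0.056 mean [-0.9797  0.0813  0.051 ] circ ((-1015.1912841796875, 77.08422088623047), 88.4992446899414)
white 106 [278. 333.] zmax 0.056 mean [0.7951 0.087  0.049 ] circ ((785.8335571289062, 78.45040130615234), 23.444721221923828)
eye [0.4604 0.128  0.0488] 158 res 0.00394 foot rect 
eye [0.4671 0.042  0.047 ] 50 res 0.00111 foot rect [array([467.8,  44.3]), array([32.7, 32.6])]
eye [ 0.4693 -0.0462  0.0464] 50 res 0.0009 foot rect [array([471.2, -45.1]), array([28.2, 32.3])]
eye [ 0.4725 -0.1353  0.0484] 116 res 0.00423 foot rect
```

View pics/s9.png

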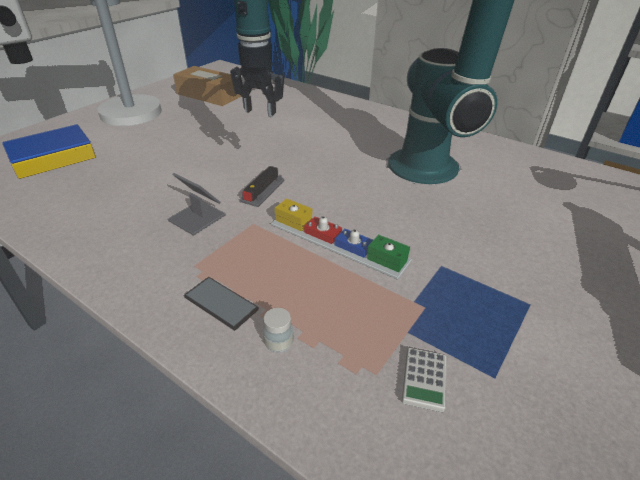

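The scene view shows all four eyes in their wells, with the yellow (293,210) and green (390,250) caps closed. The scanner is home in its cradle at (262,185), within 4 mm of where it started. The calculator, jar and phone are in place and the arm is clear.

```bash
python3 -c "
from workcell import bot
print(bot.finish_job())"
```

```text
the job is handed in; nothing more can be done
None
```

I handed the job in at about 42 s of the 208 s allowed; the system accepted it but gave no verdict. The final camera checks showed all four eyes seated, the yellow and green caps closed flush, and the red and blue holders open because their caps were absent. The scanner was held still about 77 mm in front of the label for over 2 s and laid back in its cradle. The calculator, jar and phone appeared unmoved.

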